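Return strayed stationery to its display trays

ROBOT

A 6-joint arm with a two-finger parallel gripper is mounted at the origin on the work surface. World frame = base frame: x ahead of the robot, y to its left, z up, the work surface at z = 0. Lengths are in m, angles in degrees, forces in N, time in s.
With the tool pointing down it reaches from about 0.4 to 0.825 m from the base axis. Payload 7 kg.
Tool frame: the origin (TCP) lies at the very end of the fingers, on their centre line; the grasp point (between the pads) lies 19 mm behind it (r.hold_point_z is the distance from the TCP to the grasp point, in m); x points along the fingers, y is the direction in which the jaws open and shut, and the axes are right-handed (so a half turn about x gives the same grasp; the last joint's range is limited). The gripper opens to 88 mm and grips with 3 to 60 N. Pads are 19 mm wide; open, the fingers measure 130 mm over their backs; the gripper's body (78 mm by 193 mm) begins 47 mm behind the grasp point.
Start: joints at [84.574, 20.546, 0.682, 0, -70.136, -16.507], TCP at [0.252, 0.626, 0.227] pointing down, gripper open.
Joint ranges: [-176.03, 176.03], [-82.01, 121.73], [-58.28, 71.71], [-173.87, 95.51], [-174.79, -0.11], [-173.66, 173.66]. Speed limits (degrees/s): [136.94, 136.94, 172.46, 180, 180, 180].

INTERFACE

Orientations are given as [roll, pitch, yaw] about the fixed x, y, z axes, in that order (R = Rz(yaw) Ry(pitch) Rx(roll)).
In Python, from plant import r gives the robot as it stands. The module is installed in compiled form; this text tells all that it offers.
- The arm moves only by the shell command python3 -m creep 'ROWS' [FORCE]. ROWS is JSON, a list of rows, each a list of 7 numbers: the turn, a rotation vector about the tool's x, y, z in rad, then the shift along the tool's x, y, z in cm, then the opening in per cent of the stroke, from 0 (shut) to 100 (fully open). In form: [[rx, ry, rz, x, y, z, fingers], ...]. A call has 1 to 8 rows; each row shifts and turns the commanded pose from where the row before left it, along the tool's axes as they then stand; what a row does not reach is not made up. A row lasts 1/10 s, in which the tool goes at most 50 mm and 8.59 degrees, less where a joint would pass 70% of its speed; a pose out of reach is approached as far as the arm can. A call is refused whole if a number of a shift passes 5 or a number of a turn 0.15, either way. A call with a gripper value outside its range is refused whole. The fingers move at their own pace and stop on an object; FORCE is the grip in N (left out, the last holds). Time passes only in rows, so rows that do not move let the fingers close. It gives the time, the measured TCP pose, the force and the opening at its end, in the units of the state.
- r.get_state(): the state, without advancing time (a new reading comes with each control period).
- r.capture(name): name is "side" or "top" or "wrist"; returns (picture, depth): 400x640x3 uint8, blue, green, red; 400x640 float32, m along the optical axis (not along the pixel's ray), 0 where there is no reading.
- r.camera_info(name): a dict with "fovy" (degrees; the focal length in pixels is half the picture's height over the tangent of half this angle, whatever the lens; pixels are square), "cx", "cy" (the principal point, pixels), "camera_from_world" (4x4, takes a point from world to camera coordinates). Camera axes: x right, y down, z forward; pixel columns grow to the right and rows downward; lengths in m; the calibration is good to about 2 mm. A picture is of the moment at which its call begins: read the wrist's pose just before it. camera_info takes no time and is no camera call; for the wrist camera it gives the pose at the moment of the call.
- r.close_job(): hands the job in, once; it reports no verdict.
Trained networks look in the newest picture that a camera, given by its name, has taken for a name from the list of things; names that differ only in an ending like _2 or _b are one class to them, and where a whole thing is asked for, a point or a joint stands for the part that bears it (a point fixed in the world has none). Each returns a list of dicts, best first, with "score" (0 to 1); they miss things now and then, are a little off and sometimes report something else, mostly with a low value. They report only what shows in the picture. A call takes as long as a camera call.
- r.look_for(query, camera): "rect" ([left, top, right, bottom] in pixels, round what is visible of it).
- r.masks_of(query, camera): "pixels" (400x640 bool, what is visible of it) and "rect" ([left, top, right, bottom] in pixels, round what is visible of it).
The state is a dict: "time_s": time; "joints": joint angles; "qd": joint speeds; "joint_torque": joint torques, N m; "tcp_pos": TCP position; "eef_rot": TCP orientation; "contact_force": force on the tool from outside, world axes, zero at the start; "moment": the same for the moment, N m; "gripper_width": finger opening in m.
Only numpy, scipy, OpenCV 4.12 (cv2) and the standard library are available. Lean on these libraries where they do the work, as an engineer would, in place of code of your own. Each camera call takes 0.05 s, during which the arm holds its last target. There are 200 camera calls.

TASK

Put the five strayed articles on the shop counter back into the display tray that already holds their own kind: the two highlighters lying flat and the two glue sticks standing upright, each pair in its own tray, and the tape roll lying flat in the third. Each goes right way up on the bare floor of its tray, in the empty part in front of the stock and not on top of anything; set things down rather than dropping them, and leave the stapler and the box of clips where they are.

Things in the scene. Friction and masses are not known exactly. Their poses are not given: they have to be found in the camera images.
- highlighter_1: A loose flat highlighter pen lying on its broad side: 105 mm long (x) x 24 wide (y) x 16 high, plus a decorative clip 2 high on top of the cap; white barrel, black cap at its +x end. Origin at the centre of its underside, z up. It does not roll.
- highlighter_2: A loose flat highlighter pen lying on its broad side: 105 mm long (x) x 24 wide (y) x 16 high, plus a decorative clip 2 high on top of the cap; white barrel, black cap at its +x end. Origin at the centre of its underside, z up. It does not roll.
- glue_1: A loose glue stick standing upright: plain round cylinder, 27 mm diameter, 86 mm high, white with black cap and foot. Origin at the centre of its underside, z up along its axis.
- glue_2: A loose glue stick standing upright: plain round cylinder, 27 mm diameter, 86 mm high, white with black cap and foot. Origin at the centre of its underside, z up along its axis.
- tape_roll: A loose roll of adhesive tape lying flat: ring of 56 mm outside diameter, 36 bore, 19 high, white with black core. Origin at the centre of its underside, z up along its axis.
- tray_highlighters: The highlighter tray: fixed, grey, 196 (x) x 152 (y) x 25 mm high, walls and floor 4. Origin: centre of its underside; +x away from the robot (yaw within 0.12 rad). Its far end (x over +33) holds fixed stock: 4 highlighters lying along y, two layers, top 38 above the counter. Empty part for returns: x -94 to +33, y -72 to +72, floor at z = 4. The 3 trays stand in a row along y, in any order.
- tray_glue: The glue stick tray: fixed, grey, 196 (x) x 152 (y) x 25 mm high, walls and floor 4. Origin: centre of its underside; +x away from the robot (yaw within 0.12 rad). Its far end (x over +33) holds fixed stock: 8 standing glue sticks, top 90 above the counter. Empty part for returns: x -94 to +33, y -72 to +72, floor at z = 4. The 3 trays stand in a row along y, in any order.
- tray_tape: The tape tray: fixed, grey, 196 (x) x 152 (y) x 25 mm high, walls and floor 4. Origin: centre of its underside; +x away from the robot (yaw within 0.12 rad). Its far end (x over +33) holds fixed stock: two stacks of 2 flat tape rolls, top 42 above the counter. Empty part for returns: x -94 to +33, y -72 to +72, floor at z = 4. The 3 trays stand in a row along y, in any order.
- stapler: Bystander: loose mini stapler, 90 (x) x 32 (y) x 40 mm high, blue top and black foot. Origin at the centre of its underside. Not to be moved.
- clip_box: Bystander: loose cardboard box of paper clips with a green lid, 58 x 58 x 32 mm high. Origin at the centre of its underside. Not to be moved.

How it is judged (in metres and radians):
At the end, for the whole second after the job is handed in: Each of the five is in the tray of its kind: origin in the empty part (tray frame x -94 to 33, y -72 to 72 mm), on the tray floor (origin 1 to 9 mm above the tray underside), right way up within 0.12 rad, at rest (under 20 mm/s) (x of highlighter_1 in the frame of tray_highlighters between -0.094 and 0.033 m and y of highlighter_1 in the frame of tray_highlighters between -0.072 and 0.072 m and z of highlighter_1 in the frame of tray_highlighters between 0.001 and 0.009 m and angle between each of highlighter_1, highlighter_2, glue_1, glue_2, tape_roll's own z axis and vertical below 0.12 rad and linear speed of each of highlighter_1, highlighter_2, glue_1, glue_2, tape_roll below 0.02 m/s and x of highlighter_2 in the frame of tray_highlighters between -0.094 and 0.033 m and y of highlighter_2 in the frame of tray_highlighters between -0.072 and 0.072 m and z of highlighter_2 in the frame of tray_highlighters between 0.001 and 0.009 m and x of glue_1 in the frame of tray_glue between -0.094 and 0.033 m and y of glue_1 in the frame of tray_glue between -0.072 and 0.072 m and z of glue_1 in the frame of tray_glue between 0.001 and 0.009 m and x of glue_2 in the frame of tray_glue between -0.094 and 0.033 m and y of glue_2 in the frame of tray_glue between -0.072 and 0.072 m and z of glue_2 in the frame of tray_glue between 0.001 and 0.009 m and x of tape_roll in the frame of tray_tape between -0.094 and 0.033 m and y of tape_roll in the frame of tray_tape between -0.072 and 0.072 m and z of tape_roll in the frame of tray_tape between 0.001 and 0.009 m); the robot touches nothing.
It fails at once if the stapler is moved by more than 25 mm (distance of stapler from where it was at the start of the episode above 0.025 m).
It fails at once if the box of clips is moved by more than 25 mm (distance of clip_box from where it was at the start of the episode above 0.025 m).
It fails at once if a thing is let go in the air: the centre of its underside over 45 mm above the counter with no finger on it ((height (world z) of highlighter_1 above 0.045 m and contact force between the fingers and highlighter_1 below 0.01 N) or (height (world z) of highlighter_2 above 0.045 m and contact force between the fingers and highlighter_2 below 0.01 N) or (height (world z) of glue_1 above 0.045 m and contact force between the fingers and glue_1 below 0.01 N) or (height (world z) of glue_2 above 0.045 m and contact force between the fingers and glue_2 below 0.01 N) or (height (world z) of tape_roll above 0.045 m and contact force between the fingers and tape_roll below 0.01 N)).
It also fails if it takes over 131 s, if anything falls off the work surface, if the arm or the gripper's body presses on something with over 40 N, if the wrist force passes 120 N, or if a joint passes its speed limit or range.

## Working session

There is one attempt and no reset: what is moved stays moved. The work goes in short steps, Python scripts to look and compute and a shell command to move; the robot and the scene stay as the last step left them, time stands still between calls to the robot, and variables do not carry over. Pictures are saved under pics/ and viewed, about 12 in all and at most 16, crops included, and the job is handed in when it is done.

```bash
mkdir -p pics; ls
python3 - <<'E'
from plant import r
import cv2,numpy as np
print(r.get_state())
for n in("top","side","wrist"):
    p,d=r.capture(n); cv2.imwrite(f"pics/{n}0.png",p); np.save(f"pics/{n}0.npy",d)
    i=r.camera_info(n); print(n,i["fovy"],i["cx"],i["cy"],np.round(i["camera_from_world"],3).tolist())
E
```

```text
pics
{'time_s': 0.0, 'joints': array([ 8.45716503e+01,  2.05915398e+01,  6.34613901e-01, -2.16058504e-02,
       -7.01369492e+01, -1.65069872e+01]), 'qd': array([ 0.00384324,  0.04759319,  0.01087025,  0.00571515, -0.03363228,
       -0.00476888]), 'joint_torque': array([-2.55239347e-04, -5.82710123e+01,  2.93066096e+01,  6.99768528e+00,
        7.14881869e-03, -1.64678750e-04]), 'tcp_pos': array([0.25198487, 0.62566925, 0.22562323]), 'eef_rot': array([  94.30020537,   89.90395209, -107.64248924]), 'contact_force': array([-0.7383794 , -0.03259573,  0.88513501]), 'moment': array([ 0.02603442, -0.01981815, -0.02249389]), 'gripper_width': 0.0875030512236514}
top 47.039496907596586 314.2197125563037 195.8663153745898 [[-0.001, -1.0, 0.011, -0.014], [-0.996, 0.0, -0.093, 0.548], [0.093, -0.011, -0.996, 1.16], [0.0, 0.0, 0.0, 1.0]]
side 57.20440879405076 322.14366311547286 201.4668206846949 [[-0.997, -0.071, -0.004, 0.545], [-0.051, 0.759, -0.649, 0.058], [0.049, -0.647, -0.761, 0.815], [0.0, 0.0, 0.0, 1.0]]
wrist 71.00151594535177 319.93731094203883 199.450057225756 [[-0.374, -0.927, 0.001, 0.674], [-0.883, 0.357, 0.304, -0.038], [-0.283, 0.113, -0.953, 0.392], [0.0, 0.0, 0.0, 1.0]]
```

View pics/top0.png

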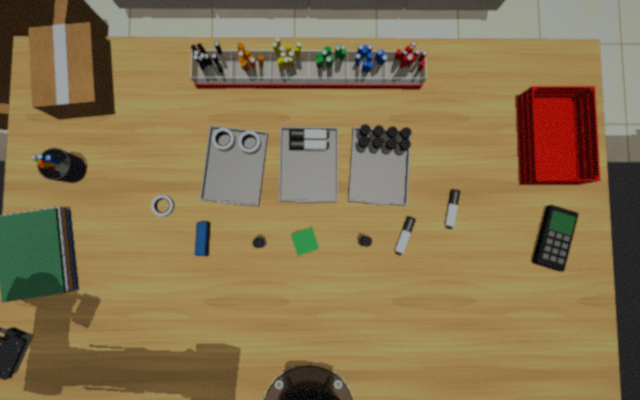

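View pics/side0.png

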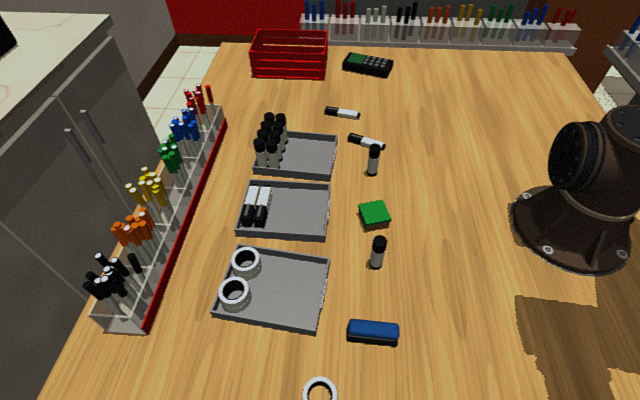

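The top view shows the tape tray at (235,167), the highlighter tray at (309,165) and the glue tray at (379,166). The tape roll is at (162,206), the glue sticks at (259,242) and (365,240), and the highlighters at (405,236) and (453,209). The stapler is at (202,238) and the clip box at (305,241).

```bash
cat > h.py <<'E'
from plant import r
import cv2,numpy as np
def cloud(name,d=None,info=None):
    i=info or r.camera_info(name)
    if d is None: d=r.capture(name)[1]
    f=200/np.tan(np.radians(i["fovy"])/2)
    v,u=np.mgrid[0:400,0:640]
    c=np.stack([(u-i["cx"])/f*d,(v-i["cy"])/f*d,d],-1)
    T=np.linalg.inv(i["camera_from_world"])
    w=c@T[:3,:3].T+T[:3,3]; w[d<=0]=np.nan
    return w
E
python3 - <<'E'
from h import *
for cam in("top","side"):
    p,d=r.capture(cam); w=cloud(cam,d)
    ok=~np.isnan(w[...,2]); print(cam,"table z",np.median(w[...,2][ok&(abs(w[...,2])<.02)]))
    for q in["highlighter_1","glue_1","tape_roll","tray_highlighters","tray_glue","tray_tape","stapler","clip_box"]:
        for m in r.masks_of(q,cam):
            if m["score"]<.3: continue
            P=w[m["pixels"]]; P=P[~np.isnan(P[:,2])]
            if len(P)<5: continue
            zt=np.percentile(P[:,2],95)
            if "tray" in q: S=P[(P[:,2]<.032)&(P[:,2]>-.01)]
            else: S=P[P[:,2]>zt-.008]
            rc=cv2.minAreaRect((S[:,:2]*1000).astype(np.float32))
            print(q,round(m["score"],2),np.round(m["rect"]).tolist(),"ztop %.3f"%zt,"mean",np.round(S[:,:2].mean(0),4),"rect",np.round(rc[0],1),np.round(rc[1],1),round(rc[2],1))
E
```

```text
top table z -0.0008127564057791581
highlighter_1 0.74 [396.0, 217.0, 416.0, 254.0] ztop 0.018 mean [ 0.4489 -0.2495] rect [ 447.8 -249.3] [ 23.9 103.2] 67.9
highlighter_1 0.58 [445.0, 188.0, 459.0, 229.0] ztop 0.018 mean [ 0.5181 -0.3745] rect [ 516.9 -374.5] [ 23.6 104. ] 78.5
highlighter_1 0.58 [357.0, 235.0, 370.0, 244.0] ztop 0.088 mean [ 0.4339 -0.1401] rect [ 434.  -139.5] [21.8 24.3] 0.1
glue_1 0.49 [360.0, 236.0, 373.0, 245.0] ztop 0.088 mean [ 0.4341 -0.1385] rect [ 434.  -138.2] [21.7 17. ] 89.7
glue_1 0.44 [253.0, 236.0, 268.0, 246.0] ztop 0.087 mean [0.4308 0.1224] rect [430.7 122.3] [21.7 19.3] 89.9
tape_roll 0.53 [152.0, 196.0, 175.0, 212.0] ztop 0.021 mean [0.526  0.3788] rect [525.8 379.3] [52.3 55.4] 1.1
tray_highlighters 0.85 [279.0, 125.0, 340.0, 207.0] ztop 0.036 mean [0.6231 0.001 ] rect [636.5   0.7] [151.8 205.1] 89.0
tray_glue 0.95 [349.0, 123.0, 413.0, 204.0] ztop 0.090 mean [ 0.6111 -0.1838] rect [ 636.9 -190.1] [163.5 219.8] 85.2
tray_tape 0.93 [201.0, 123.0, 265.0, 205.0] ztop 0.041 mean [0.6227 0.1976] rect [632.7 198. ] [159.6 204.7] 83.5
stapler 0.64 [1
[... 817 characters left out ...]
] 76.2
tape_roll 0.58 [302.0, 376.0, 340.0, 400.0] ztop 0.021 mean [0.5243 0.3673] rect [523.7 368.2] [54.2 34.3] 3.8
tray_highlighters 0.83 [233.0, 180.0, 330.0, 242.0] ztop 0.038 mean [0.6209 0.0032] rect [ 6.34e+02 -4.00e-01] [155.5 209.4] 88.6
tray_glue 0.62 [254.0, 113.0, 338.0, 182.0] ztop 0.091 mean [ 0.6101 -0.1796] rect [ 636.1 -232. ] [246.6 226.8] 85.7
tray_tape 0.98 [210.0, 244.0, 332.0, 334.0] ztop 0.042 mean [0.6191 0.1986] rect [626.2 193.7] [154.2 198.4] 83.2
stapler 0.56 [347.0, 317.0, 399.0, 348.0] ztop 0.042 mean [0.4381 0.2745] rect [438.1 272.9] [27.7 87.5] 87.9
clip_box 0.64 [357.0, 198.0, 395.0, 233.0] ztop 0.035 mean [0.4305 0.012 ] rect [430.8   9. ] [58.  60.2] 18.8
```

```bash
cat >> h.py <<'E'
from scipy.spatial.transform import Rotation as Ro
def plan(x,y,z,th):
    "turn about tool x (rad, made first), then total shift in cm along tool axes after it"
    s=r.get_state(); R=Ro.from_euler("xyz",s["eef_rot"],degrees=True).as_matrix()
    t0=np.degrees(np.arctan2(R[1,2],R[0,2])); a=np.radians((th-t0+180)%360-180)
    Rn=Ro.from_euler("z",np.radians(th)).as_matrix()@Ro.from_euler("y",90,degrees=True).as_matrix()
    print("at",np.round(s["tcp_pos"],4),"th %.1f"%t0,"t %.1f w %.4f"%(s["time_s"],s["gripper_width"]),"tilt",np.round(R[:,0],3),
      "| rx %.3f shift"%-a,np.round(Rn.T@(np.array([x,y,z])-s["tcp_pos"])*100,2))
E
python3 - <<'E'
from h import *
for cam in("top","side"):
    w=cloud(cam,np.load(f"pics/{cam}0.npy"))
    for n,y in(("tape",.198),("high",.001),("glue",-.19)):
        z=w[...,2]; m=(z>.012)&(z<.031)&(abs(w[...,1]-y)<.095)&(w[...,0]>.51)&(w[...,0]<.66)
        S=w[m][:,:2]*1000
        c,s,a=cv2.minAreaRect(S.astype(np.float32)); a=a-90 if a>45 else a
        # front edge mid
        d=np.array([np.cos(np.radians(a)),np.sin(np.radians(a))]); p=(S-c)@d; q=(S-c)@[-d[1],d[0]]
        f=np.array(c)+d*np.percentile(p,1)+np.array([-d[1],d[0]])*(np.percentile(q,1)+np.percentile(q,99))/2
        print(cam,n,len(S),"yaw %.1f"%a,"front mid",f.round(1),"width %.1f"%(np.percentile(q,99)-np.percentile(q,1)),"origin",(f+98*d).round(1))
plan(.525,.379,.12,173.5)
E
```

```text
top tape 349 yaw -6.6 front mid [530.6 206.2] width 152.2 origin [628. 195.]
top high 293 yaw 0.4 front mid [534.8   1.2] width 151.1 origin [632.8   1.9]
top glue 338 yaw -3.0 front mid [ 529.  -179.4] width 153.3 origin [ 626.9 -184.5]
side tape 943 yaw -6.2 front mid [527.8 204.9] width 152.7 origin [625.3 194.3]
side high 701 yaw -0.8 front mid [531.6   1.3] width 153.1 origin [ 6.296e+02 -1.000e-01]
side glue 630 yaw -2.8 front mid [ 526.5 -180.5] width 155.3 origin [ 624.4 -185.2]
at [0.2521 0.6261 0.2266] th 158.1 t 1.1 w 0.0879 tilt [ 0.  0. -1.] | rx -0.269 shift [ 10.66  21.47 -29.91]
```

```bash
python3 -m creep '[[-0.1345,0,0,0,0,0,100],[-0.1345,0,0,0,0,0,100],[0,0,0,0.5,2.15,-3,100],[0,0,0,0.5,2.15,-3,100],[0,0,0,0.5,2.15,-3,100],[0,0,0,0.5,2.15,-3,100],[0,0,0,0.5,2.15,-3,100],[0,0,0,0.5,2.15,-3,100]]' 25
python3 -m creep '[[0,0,0,0.5,2.15,-3,100],[0,0,0,0.5,2.15,-3,100],[0,0,0,0.5,2.15,-3,100],[0,0,0,0.5,2.15,-3,100],[0,0,0,0,0,0,100],[0,0,0,0,0,0,100]]'
python3 - <<'E'
from h import *
p,d=r.capture("wrist"); cv2.imwrite("pics/w1.png",p); w=cloud("wrist",d)
z=w[...,2]; m=(z>.012)&(z<.026)&(abs(w[...,0]-.525)<.06)&(abs(w[...,1]-.379)<.06)
c,s,a=cv2.minAreaRect((w[m][:,:2]*1000).astype(np.float32)); print(m.sum(),c,s)
plan(.525,.379,.004,173.5)
E
```

```text
time_s: 1.85
tcp_pos: [0.4173, 0.4765, 0.1966]
eef_rot: [-117.9, 90.0, 55.6]
contact_force: [0.8, 0.7, 0.3]
gripper_width: 0.0876
time_s: 2.45
tcp_pos: [0.5264, 0.3776, 0.1763]
eef_rot: [59.4, 90.0, -127.3]
contact_force: [0.4, 0.5, 0.0]
gripper_width: 0.0872
1061 (524.35791015625, 380.4955749511719) (54.02142333984375, 55.231292724609375)
at [0.5259 0.3784 0.1766] th 173.4 t 2.5 w 0.0879 tilt [ 0.  0. -1.] | rx -0.001 shift [17.26 -0.05  0.09]
```

View pics/w1.png

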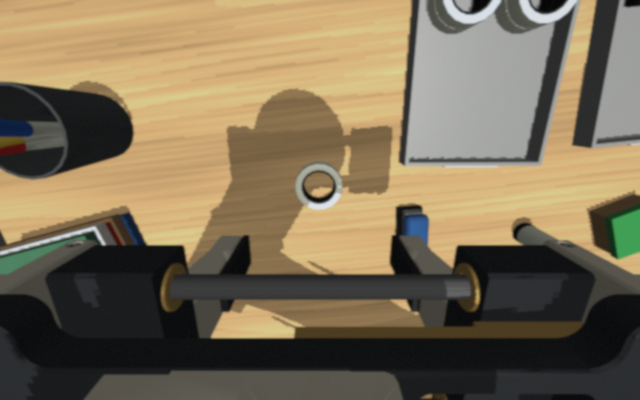

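The roll is at (319,186), centred between the fingers, which are near columns 235 and 408. I'll descend and grip it.

```bash
python3 -m creep '[[0,0,0,4,-0.2,0.1,100],[0,0,0,4,0,0,100],[0,0,0,4,0,0,100],[0,0,0,3,0,0,100],[0,0,0,1.5,0,0,100],[0,0,0,0.7,0,0,100],[0,0,0,0,0,0,100],[0,0,0,0,0,0,0]]' 25
python3 -m creep '[[0,0,0,0,0,0,0],[0,0,0,0,0,0,0],[0,0,0,0,0,0,0],[0,0,0,0,0,0,0],[0,0,0,0,0,0,0],[0,0,0,0,0,0,0],[0,0,0,0,0,0,0],[0,0,0,0,0,0,0]]'
python3 - <<'E'
from h import *
o=np.array([.627,.1945]);a=np.radians(-6.4); R=np.array([[np.cos(a),-np.sin(a)],[np.sin(a),np.cos(a)]])
t=o+R@[-.035,0]; print(t); plan(*t,.05,173.6)
E
```

```text
time_s: 3.3
tcp_pos: [0.5257, 0.3817, 0.0062]
eef_rot: [-128.0, 89.9, 45.5]
contact_force: [-0.2, -0.1, 0.9]
gripper_width: 0.0837
time_s: 4.1
tcp_pos: [0.5253, 0.3807, 0.0052]
eef_rot: [-140.7, 90.0, 32.8]
contact_force: [-1.2, -0.6, 4.6]
gripper_width: 0.0557
[0.59221812 0.19840141]
at [0.5253 0.3807 0.0052] th 173.5 t 4.1 w 0.0557 tilt [ 0.001  0.    -1.   ] | rx -0.002 shift [-4.48 17.37 -8.69]
```

```bash
python3 -m creep '[[0,0,0,-1,0,0,0],[0,0,0,-3,0,0,0],[0,0,0,-4,0,0,0],[0,0,0,0,3,-1.5,0],[0,0,0,0,3,-1.5,0],[0,0,0,0,3,-1.5,0],[0,0,0,0,3,-1.5,0],[0,0,0,0,3,-1.5,0]]'
python3 -m creep '[[0,0,0,0,2.3,-1.2,0],[0,0,0,0,0,0,0],[0,0,0,0,0,0,0]]'
python3 - <<'E'
from h import *
plan(.5922,.1984,.0105,173.6)
p,d=r.capture("wrist"); cv2.imwrite("pics/w2.png",p)
E
```

```text
time_s: 4.9
tcp_pos: [0.5828, 0.2218, 0.0851]
eef_rot: [-132.9, 90.0, 40.6]
contact_force: [0.2, 0.4, 1.0]
gripper_width: 0.0556
time_s: 5.2
tcp_pos: [0.592, 0.1983, 0.0849]
eef_rot: [-117.7, 90.0, 55.7]
contact_force: [-0.7, 0.8, 0.2]
gripper_width: 0.0559
at [0.592  0.1983 0.0849] th 173.4 t 5.2 w 0.0559 tilt [ 0.  0. -1.] | rx -0.004 shift [ 7.44 -0.02 -0.02]
```

View pics/w2.png

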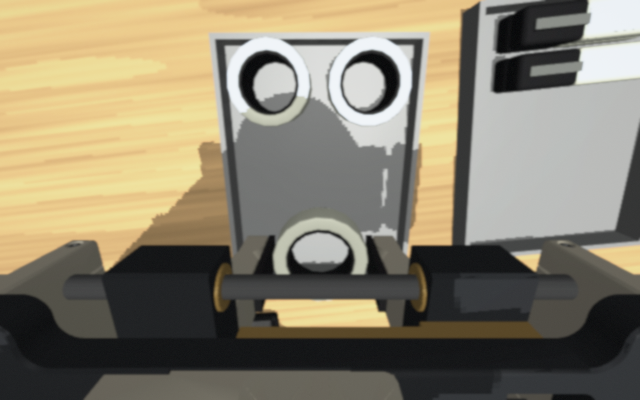

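The tape hangs level between the fingers at (320,252), over the front of the tape tray and clear of the stock at (268,80) and (370,82). I'll lower it and let go.

```bash
python3 -m creep '[[0,0,0,3,0,0,0],[0,0,0,2.5,0,0,0],[0,0,0,1,0,0,0],[0,0,0,0.5,0,0,0],[0,0,0,0.3,0,0,0],[0,0,0,0,0,0,0],[0,0,0,0,0,0,75],[0,0,0,0,0,0,75]]'
python3 -m creep '[[0,0,0,0,0,0,75],[0,0,0,0,0,0,75],[0,0,0,-0.5,0,0,75],[0,0,0,-2,0,0,75],[0,0,0,-4,0,0,75],[0,0,0,-4,0,0,100],[0,0,0,-4,0,0,100],[0,0,0,0,0,0,100]]'
python3 - <<'E'
from h import *
plan(.4295,.1235,.05,173.6)
E
```

```text
time_s: 6.05
tcp_pos: [0.5923, 0.1991, 0.0125]
eef_rot: [-141.0, 89.9, 32.5]
contact_force: [-0.6, -0.0, -0.2]
gripper_width: 0.0641
time_s: 6.85
tcp_pos: [0.5951, 0.2003, 0.1637]
eef_rot: [-147.0, 89.4, 26.6]
contact_force: [0.6, 0.1, -0.0]
gripper_width: 0.0839
at [0.5951 0.2003 0.1637] th 173.5 t 6.8 w 0.0839 tilt [ 0.01   0.005 -1.   ] | rx -0.001 shift [11.37  9.48 15.6 ]
```

```bash
python3 -m creep '[[0,0,0,0,2,3.2,100],[0,0,0,0,2,3.2,100],[0,0,0,0,2,3.2,100],[0,0,0,0,2,3.2,100],[0,0,0,0,1.5,2.8,100],[0,0,0,0,0,0,100],[0,0,0,0,0,0,100]]'
python3 - <<'E'
from h import *
p,d=r.capture("wrist"); cv2.imwrite("pics/w3.png",p); w=cloud("wrist",d)
z=w[...,2]; m=(z>.075)&(z<.1)&(abs(w[...,0]-.43)<.03)&(abs(w[...,1]-.1235)<.03)
print(m.sum(),cv2.minAreaRect((w[m][:,:2]*1000).astype(np.float32)),np.median(z[m]))
plan(.4295,.1235,.05,173.6)
p,d=r.capture("top"); cv2.imwrite("pics/t3.png",cv2.resize(p[100:270,130:480],None,fx=2.2,fy=2.2)); w=cloud("top",d)
z=w[...,2]; m=(z>.016)&(z<.035)&(abs(w[...,0]-.592)<.045)&(abs(w[...,1]-.198)<.045)
print(m.sum(),cv2.minAreaRect((w[m][:,:2]*1000).astype(np.float32)),np.median(z[m]))
E
```

```text
time_s: 7.55
tcp_pos: [0.4261, 0.1222, 0.1575]
eef_rot: [-137.4, 89.9, 36.1]
contact_force: [0.1, -0.7, -0.4]
gripper_width: 0.0876
760 ((429.8830261230469, 123.93299102783203), (26.350574493408203, 25.94593620300293), 30.894176483154297) 0.08574434533802322
at [0.4267 0.1226 0.1573] th 173.5 t 7.6 w 0.0880 tilt [ 0.002  0.001 -1.   ] | rx -0.002 shift [10.73 -0.12 -0.27]
216 ((592.9268798828125, 198.8833770751953), (54.06048583984375, 53.416229248046875), 63.32197952270508) 0.021863708051994002
```

View pics/w3.png

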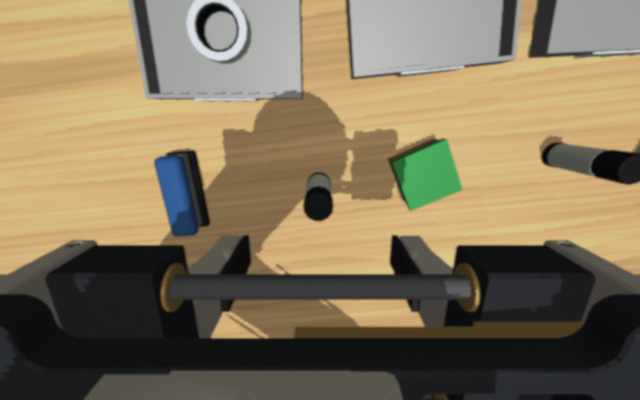

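The tape lies flat in its tray at (217,27). The glue stick's top is at (319,205), between the fingers.

```bash
python3 -m creep '[[0,0,0,4,-0.16,-0.32,100],[0,0,0,4,0,0,100],[0,0,0,2,0,0,100],[0,0,0,0.7,0,0,100],[0,0,0,0,0,0,100],[0,0,0,0,0,0,0],[0,0,0,0,0,0,0],[0,0,0,0,0,0,0]]' 20
python3 -m creep '[[0,0,0,0,0,0,0],[0,0,0,0,0,0,0],[0,0,0,0,0,0,0],[0,0,0,0,0,0,0],[0,0,0,0,0,0,0],[0,0,0,0,0,0,0],[0,0,0,0,0,0,0],[0,0,0,0,0,0,0]]'
python3 - <<'E'
from h import *
o=np.array([.626,-.185]);a=np.radians(-2.9); R=np.array([[np.cos(a),-np.sin(a)],[np.sin(a),np.cos(a)]])
for q in([-.02,-.035],[-.06,.015]): print(o+R@q)
plan(*(o+R@[-.02,-.035]),.054,177)
E
```

```text
time_s: 8.45
tcp_pos: [0.43, 0.1239, 0.0506]
eef_rot: [-133.8, 89.9, 39.7]
contact_force: [-0.6, -0.2, -0.5]
gripper_width: 0.0691
time_s: 9.25
tcp_pos: [0.4294, 0.1233, 0.0495]
eef_rot: [40.0, 90.0, -146.5]
contact_force: [-0.4, 0.1, 0.6]
gripper_width: 0.0266
[ 0.60425486 -0.21894332]
[ 0.56683573 -0.16698363]
at [0.4294 0.1233 0.0495] th 173.5 t 9.2 w 0.0266 tilt [-0. -0. -1.] | rx -0.061 shift [ -0.45  33.26 -19.26]
```

```bash
python3 -m creep '[[0,0,0,-1,0,0,0],[0,0,0,-3,0,0,0],[0,0,0,-4,0,0,0],[-0.061,0,0,-3,0,0,0],[0,0,0,0,3,-1.7,0],[0,0,0,0,3.5,-2,0],[0,0,0,0,3.5,-2,0],[0,0,0,0,3.5,-2,0]]'
python3 -m creep '[[0,0,0,0,3.5,-2,0],[0,0,0,0,3.5,-2,0],[0,0,0,0,3.5,-2,0],[0,0,0,0,3.5,-2,0],[0,0,0,0,3.5,-2,0],[0,0,0,0,2.2,-1.6,0],[0,0,0,0,0,0,0],[0,0,0,0,0,0,0]]'
python3 - <<'E'
from h import *
plan(.6043,-.2189,.0535,177)
p,d=r.capture("wrist"); cv2.imwrite("pics/w4.png",p)
E
```

```text
time_s: 10.05
tcp_pos: [0.4998, -0.0169, 0.1607]
eef_rot: [-159.8, 89.9, 17.2]
contact_force: [0.7, 0.9, -0.3]
gripper_width: 0.0266
time_s: 10.85
tcp_pos: [0.6042, -0.2189, 0.1595]
eef_rot: [-11.7, 90.0, 165.2]
contact_force: [0.1, 0.6, -0.8]
gripper_width: 0.0266
at [ 0.6042 -0.2189  0.1595] th 176.9 t 10.8 w 0.0266 tilt [-0.001  0.    -1.   ] | rx -0.002 shift [ 1.06e+01 -0.00e+00 -1.00e-02]
```

View pics/w4.png

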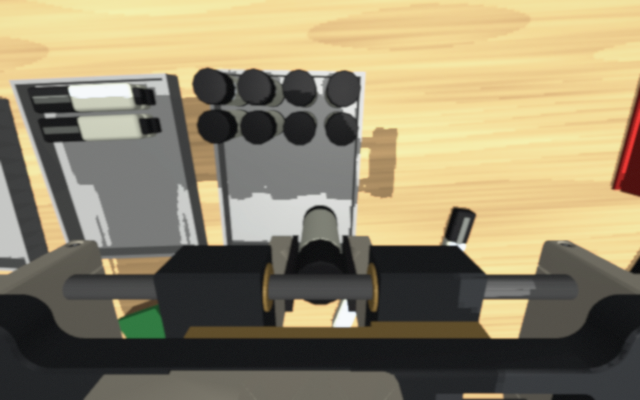

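The glue stick is upright in the fingers at (320,250), above the empty right front of the glue tray. The stock is at rows 70–140. I'll lower it and release.

```bash
python3 -m creep '[[0,0,0,4,0,0,0],[0,0,0,4,0,0,0],[0,0,0,1.5,0,0,0],[0,0,0,0.7,0,0,0],[0,0,0,0.5,0,0,0],[0,0,0,0,0,0,0],[0,0,0,0,0,0,0],[0,0,0,0,0,0,45]]'
python3 -m creep '[[0,0,0,0,0,0,45],[0,0,0,0,0,0,45],[0,0,0,0,0,0,45],[0,0,0,-0.5,0,0,45],[0,0,0,-2,0,0,45],[0,0,0,-4,0,0,45],[0,0,0,-4,0,0,100],[0,0,0,0,0,0,100]]'
python3 - <<'E'
from h import *
plan(.432,-.139,.05,177)
E
```

```text
time_s: 11.7
tcp_pos: [0.6051, -0.2183, 0.0536]
eef_rot: [178.0, 89.9, -5.0]
contact_force: [0.0, 0.2, 0.1]
gripper_width: 0.0303
time_s: 12.5
tcp_pos: [0.6081, -0.2193, 0.1646]
eef_rot: [169.9, 89.4, -13.0]
contact_force: [0.9, 0.5, -0.1]
gripper_width: 0.0506
at [ 0.6081 -0.2193  0.1646] th 177.0 t 12.5 w 0.0506 tilt [ 0.01  -0.002 -1.   ] | rx 0.001 shift [11.46 -7.1  18.01]
```

```bash
python3 -m creep '[[0,0,0,0,-1.4,3.5,100],[0,0,0,0,-1.4,3.5,100],[0,0,0,0,-1.4,3.5,100],[0,0,0,0,-1.4,3.5,100],[0,0,0,0,-1.5,3.7,100],[0,0,0,0,0,0,100],[0,0,0,0,0,0,100]]'
python3 - <<'E'
from h import *
p,d=r.capture("wrist"); w=cloud("wrist",d)
def top(w,x,y,lo,hi,t):
    z=w[...,2]; m=(z>lo)&(z<hi)&(abs(w[...,0]-x)<.03)&(abs(w[...,1]-y)<.03)
    print(t,m.sum(),cv2.minAreaRect((w[m][:,:2]*1000).astype(np.float32)),np.median(z[m]))
top(w,.432,-.139,.075,.1,"glue2")
top(cloud("top"),.6045,-.219,.075,.105,"glue1 placed")
plan(.432,-.139,.05,177)
E
```

```text
time_s: 13.2
tcp_pos: [0.4315, -0.1379, 0.1585]
eef_rot: [-174.9, 89.9, 2.1]
contact_force: [0.1, 0.0, 0.1]
gripper_width: 0.0876
glue2 746 ((434.1158142089844, -141.67269897460938), (25.970260620117188, 25.728866577148438), 35.03916549682617) 0.08571253172835402
glue1 placed 103 ((605.5391845703125, -216.76585388183594), (24.786502838134766, 25.12139129638672), 19.141698837280273) 0.08819412260686366
at [ 0.4325 -0.1382  0.1581] th 177.0 t 13.3 w 0.0874 tilt [ 0.001 -0.    -1.   ] | rx -0.000 shift [10.81  0.08  0.05]
```

```bash
python3 -m creep '[[0,0,0,4,0.25,-0.05,100],[0,0,0,4,0,0,100],[0,0,0,2,0,0,100],[0,0,0,0.8,0,0,100],[0,0,0,0,0,0,100],[0,0,0,0,0,0,0],[0,0,0,0,0,0,0],[0,0,0,0,0,0,0]]' 20
python3 -m creep '[[0,0,0,0,0,0,0],[0,0,0,0,0,0,0],[0,0,0,0,0,0,0],[0,0,0,0,0,0,0],[0,0,0,0,0,0,0],[0,0,0,0,0,0,0],[0,0,0,0,0,0,0],[0,0,0,0,0,0,0]]'
python3 - <<'E'
from h import *
plan(.5668,-.1670,.0535,177)
E
```

```text
time_s: 14.1
tcp_pos: [0.4328, -0.1406, 0.0506]
eef_rot: [-172.7, 89.9, 4.3]
contact_force: [-0.4, 0.1, -0.1]
gripper_width: 0.0687
time_s: 14.9
tcp_pos: [0.432, -0.1407, 0.0496]
eef_rot: [35.0, 90.0, -148.0]
contact_force: [-0.5, 0.3, 0.9]
gripper_width: 0.0268
at [ 0.432  -0.1407  0.0496] th 177.0 t 14.9 w 0.0268 tilt [-0. -0. -1.] | rx -0.000 shift [ -0.39   1.92 -13.6 ]
```

```bash
python3 -m creep '[[0,0,0,-1,0,0,0],[0,0,0,-3,0,0,0],[0,0,0,-4,0,0,0],[0,0,0,0,0.5,-3.4,0],[0,0,0,0,0.5,-3.4,0],[0,0,0,0,0.5,-3.4,0],[0,0,0,0,0.4,-3.4,0],[0,0,0,0,0,0,0]]'
python3 -m creep '[[0,0,0,0,0,0,0],[0,0,0,3.5,0,0,0],[0,0,0,2.5,0,0,0],[0,0,0,1,0,0,0],[0,0,0,0.4,0,0,0],[0,0,0,0.2,0,0,0],[0,0,0,0,0,0,0],[0,0,0,0,0,0,0]]'
python3 -m creep '[[0,0,0,0,0,0,45],[0,0,0,0,0,0,45],[0,0,0,0,0,0,45],[0,0,0,0,0,0,45],[0,0,0,-0.5,0,0,45],[0,0,0,-2,0,0,45],[0,0,0,-4,0,0,45],[0,0,0,-4,0,0,100]]'
python3 -m creep '[[0,0,0,0,0,0,100],[0,0,0,0,0,0,100]]'
python3 - <<'E'
from h import *
plan(.448,-.248,.1,158)
E
```

```text
time_s: 15.7
tcp_pos: [0.5704, -0.1675, 0.1297]
eef_rot: [145.6, 89.9, -37.4]
contact_force: [-1.7, 0.1, -1.6]
gripper_width: 0.0265
time_s: 16.5
tcp_pos: [0.5674, -0.1668, 0.0547]
eef_rot: [-179.8, 89.9, -2.8]
contact_force: [-0.6, -0.8, -0.5]
gripper_width: 0.0264
time_s: 17.3
tcp_pos: [0.5662, -0.1669, 0.1595]
eef_rot: [9.2, 89.9, -173.8]
contact_force: [0.9, -0.7, 0.8]
gripper_width: 0.0435
time_s: 17.5
tcp_pos: [0.5674, -0.1667, 0.1601]
eef_rot: [-172.4, 89.8, 4.5]
contact_force: [0.2, -0.2, -0.2]
gripper_width: 0.0582
at [ 0.5674 -0.1667  0.1601] th 177.0 t 17.5 w 0.0582 tilt [ 0.003  0.    -1.   ] | rx 0.331 shift [ 6.01 12.    8.02]
```

```bash
python3 -m creep '[[0.11,0,0,0,0,0,100],[0.11,0,0,0,0,0,100],[0.11,0,0,0,0,0,100],[0,0,0,0,3,2,100],[0,0,0,0,3,2,100],[0,0,0,0,3,2,100],[0,0,0,0,3,2,100],[0,0,0,0,0,0,100]]'
python3 -m creep '[[0,0,0,0,0,0,100],[0,0,0,0,0,0,100]]'
python3 - <<'E'
from h import *
p,d=r.capture("wrist"); cv2.imwrite("pics/w5.png",p); w=cloud("wrist",d)
z=w[...,2]; m=(z>.010)&(z<.026)&(abs(w[...,0]-.448)<.06)&(abs(w[...,1]+.249)<.04)
print(m.sum(),cv2.minAreaRect((w[m][:,:2]*1000).astype(np.float32)))
plan(.448,-.249,.004,158)
w=cloud("top")
for x,y in((.6045,-.219),(.5668,-.167)):
    z=w[...,2]; m=(z>.075)&(z<.105)&(abs(w[...,0]-x)<.022)&(abs(w[...,1]-y)<.03)
    print(m.sum(),cv2.minAreaRect((w[m][:,:2]*1000).astype(np.float32)),np.median(z[m]))
E
```

```text
time_s: 18.3
tcp_pos: [0.4436, -0.2493, 0.1575]
eef_rot: [4.3, 89.8, 162.2]
contact_force: [0.3, 0.2, 0.1]
gripper_width: 0.0875
time_s: 18.5
tcp_pos: [0.448, -0.2481, 0.1581]
eef_rot: [16.4, 90.0, 174.5]
contact_force: [-0.1, -0.3, 0.2]
gripper_width: 0.0872
1854 ((446.732421875, -249.72320556640625), (23.74388885498047, 104.84346008300781), 68.05287170410156)
at [ 0.4483 -0.2479  0.1581] th 158.1 t 18.6 w 0.0877 tilt [-0.001  0.    -1.   ] | rx 0.002 shift [15.41  0.11 -0.02]
101 ((606.360595703125, -216.96119689941406), (24.19959831237793, 26.49803924560547), 45.267337799072266) 0.08819847501106848
48 ((575.4545288085938, -165.2869110107422), (24.557504653930664, 12.868191719055176), 88.54781341552734) 0.08841740881623872
```

View pics/w5.png

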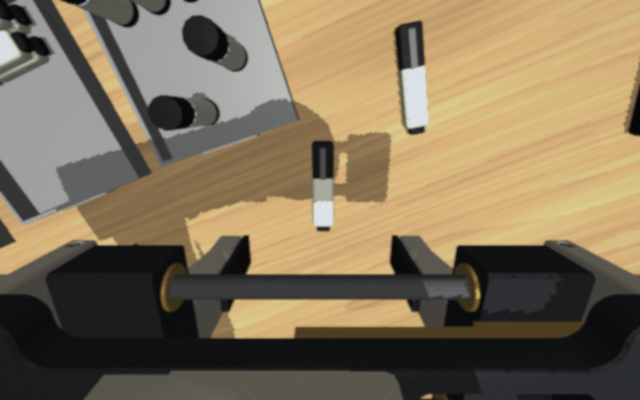

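Both glue sticks stand in their tray at (207,37) and (172,112). Highlighter 1 is at (322,185), aligned with the jaws.

```bash
python3 -m creep '[[0,0,0,4,0.2,0.1,100],[0,0,0,4,0,0,100],[0,0,0,4,0,0,100],[0,0,0,2,0,0,100],[0,0,0,1,0,0,100],[0,0,0,0.4,0,0,100],[0,0,0,0,0,0,50],[0,0,0,0,0,0,0]]' 25
python3 -m creep '[[0,0,0,0,0,0,0],[0,0,0,0,0,0,0],[0,0,0,0,0,0,0],[0,0,0,0,0,0,0],[0,0,0,0,0,0,0],[0,0,0,0,0,0,0],[0,0,0,0,0,0,0],[0,0,0,0,0,0,0]]'
python3 -m creep '[[0,0,0,0,0,0,0],[0,0,0,0,0,0,0]]'
python3 - <<'E'
from h import *
o=np.array([.631,.001]);a=np.radians(-.3); R=np.array([[np.cos(a),-np.sin(a)],[np.sin(a),np.cos(a)]])
t=o+R@[-.034,.03]; print(t); plan(*t,.008,179.7)
E
```

```text
time_s: 19.4
tcp_pos: [0.4471, -0.2498, 0.0056]
eef_rot: [-170.0, 89.9, -11.9]
contact_force: [-0.0, -0.5, 0.4]
gripper_width: 0.0767
time_s: 20.2
tcp_pos: [0.446, -0.2497, 0.0045]
eef_rot: [21.8, 90.0, 179.8]
contact_force: [-1.0, 0.5, 1.1]
gripper_width: 0.0239
time_s: 20.4
tcp_pos: [0.4461, -0.2497, 0.0046]
eef_rot: [158.7, 90.0, -43.3]
contact_force: [-0.2, -0.9, -0.1]
gripper_width: 0.0236
[0.59715754 0.03117761]
at [ 0.4461 -0.2497  0.0046] th 158.1 t 20.4 w 0.0236 tilt [ 0. -0. -1.] | rx -0.378 shift [ -0.34 -28.17 -14.96]
```

```bash
python3 -m creep '[[0,0,0,-1,0,0,0],[0,0,0,-3,0,0,0],[0,0,0,-4,0,0,0],[0,0,0,-4,0,0,0],[-0.126,0,0,-2,0,0,0],[-0.126,0,0,0,0,0,0],[-0.126,0,0,0,0,0,0],[0,0,0,0,-3.3,-1.7,0]]'
python3 -m creep '[[0,0,0,0,-3.6,-1.9,0],[0,0,0,0,-3.6,-1.9,0],[0,0,0,0,-3.6,-1.9,0],[0,0,0,0,-3.6,-1.9,0],[0,0,0,0,-3.6,-1.9,0],[0,0,0,0,-3.6,-1.9,0],[0,0,0,0,-3.3,-1.9,0],[0,0,0,0,0,0,0]]'
python3 -m creep '[[0,0,0,0,0,0,0],[0,0,0,0,0,0,0]]'
python3 - <<'E'
from h import *
p,d=r.capture("wrist"); cv2.imwrite("pics/w6.png",p)
plan(.5972,.0312,.0085,179.7)
E
```

```text
time_s: 21.2
tcp_pos: [0.4621, -0.2182, 0.1455]
eef_rot: [169.4, 90.0, -10.7]
contact_force: [0.8, 0.8, -0.7]
gripper_width: 0.0237
time_s: 22.0
tcp_pos: [0.5995, 0.0351, 0.145]
eef_rot: [-170.3, 89.9, 9.6]
contact_force: [-0.5, -0.0, -1.2]
gripper_width: 0.0235
time_s: 22.2
tcp_pos: [0.5969, 0.0311, 0.1448]
eef_rot: [9.4, 90.0, -170.9]
contact_force: [0.1, 0.1, -0.5]
gripper_width: 0.024
at [0.5969 0.0308 0.1449] th 179.7 t 22.2 w 0.0239 tilt [-0.  0. -1.] | rx -0.000 shift [13.64 -0.04 -0.03]
```

View pics/w6.png

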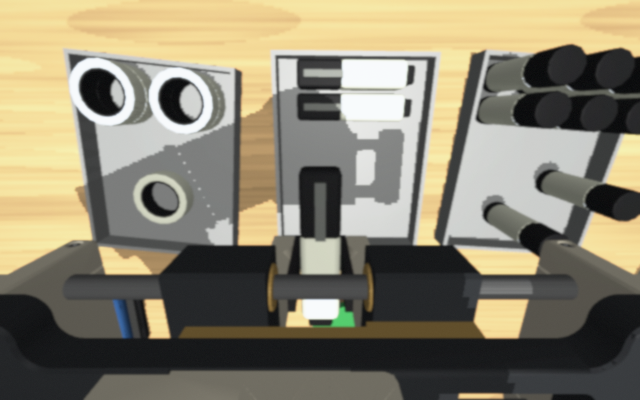

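Highlighter 1 is level in the fingers at (320,245), over the left front of the middle tray. The pens in stock end at about row 120. I'll lower it and release.

```bash
python3 -m creep '[[0,0,0,4,0,0,0],[0,0,0,4,0,0,0],[0,0,0,3,0,0,0],[0,0,0,1.5,0,0,0],[0,0,0,0.7,0,0,0],[0,0,0,0.45,0,0,0],[0,0,0,0,0,0,0],[0,0,0,0,0,0,0]]'
python3 -m creep '[[0,0,0,0,0,0,36],[0,0,0,0,0,0,36],[0,0,0,0,0,0,36],[0,0,0,-0.5,0,0,36],[0,0,0,-2,0,0,36],[0,0,0,-4,0,0,36],[0,0,0,-4,0,0,100],[0,0,0,-4.5,0,0,100]]'
python3 -m creep '[[0,0,0,0,0,0,100],[0,0,0,0,0,0,100]]'
python3 - <<'E'
from h import *
plan(.516,-.3745,.15,168.4)
E
```

```text
time_s: 23.05
tcp_pos: [0.5981, 0.0315, 0.0092]
eef_rot: [-161.9, 89.9, 17.8]
contact_force: [-0.3, 0.1, -0.2]
gripper_width: 0.0235
time_s: 23.85
tcp_pos: [0.5967, 0.0314, 0.1594]
eef_rot: [17.9, 89.9, -162.4]
contact_force: [2.2, 0.3, 0.3]
gripper_width: 0.0421
time_s: 24.05
tcp_pos: [0.598, 0.0319, 0.1598]
eef_rot: [-155.5, 89.8, 24.2]
contact_force: [-0.6, -0.2, -1.2]
gripper_width: 0.058
at [0.598  0.0319 0.1598] th 179.7 t 24.1 w 0.0580 tilt [ 0.003  0.001 -1.   ] | rx 0.198 shift [ 0.98 41.46 -0.14]
```

```bash
python3 -m creep '[[0.1,0,0,0,0,0,100],[0.098,0,0,0,0,0,100],[0,0,0,0,4,0,100],[0,0,0,0,4,0,100],[0,0,0,0,4,0,100],[0,0,0,0,4,0,100],[0,0,0,0,4,0,100],[0,0,0,0,4,0,100]]'
python3 -m creep '[[0,0,0,0,4,0,100],[0,0,0,0,4,0,100],[0,0,0,0,4,0,100],[0,0,0,0,4,0,100],[0,0,0,0,1.5,0,100],[0,0,0,0,0,0,100],[0,0,0,0,0,0,100]]'
python3 - <<'E'
from h import *
p,d=r.capture("wrist"); w=cloud("wrist",d)
z=w[...,2]; m=(z>.010)&(z<.026)&(abs(w[...,0]-.517)<.07)&(abs(w[...,1]+.3745)<.04)
c=cv2.minAreaRect((w[m][:,:2]*1000).astype(np.float32)); print(m.sum(),c)
plan(c[0][0]/1000,c[0][1]/1000,.0042,c[2]+90)
w=cloud("top");z=w[...,2]; m=(z>.014)&(z<.032)&(abs(w[...,0]-.597)<.058)&(abs(w[...,1]-.031)<.033)
print(m.sum(),cv2.minAreaRect((w[m][:,:2]*1000).astype(np.float32)),np.median(z[m]))
E
```

```text
time_s: 24.85
tcp_pos: [0.5476, -0.2049, 0.1566]
eef_rot: [4.7, 89.9, 173.1]
contact_force: [1.6, -0.4, -1.5]
gripper_width: 0.0876
time_s: 25.55
tcp_pos: [0.5132, -0.3746, 0.1569]
eef_rot: [-17.3, 89.9, 151.1]
contact_force: [0.3, -0.2, 0.3]
gripper_width: 0.0873
1904 ((516.8936767578125, -375.460693359375), (23.48939323425293, 104.63257598876953), 79.08653259277344)
at [ 0.5136 -0.3741  0.1572] th 168.4 t 25.6 w 0.0875 tilt [-0.001  0.001 -1.   ] | rx -0.012 shift [15.3   0.07 -0.35]
366 ((594.740478515625, 36.01292037963867), (40.49270248413086, 115.48060607910156), 82.53152465820312) 0.01895950479542574
```

```bash
python3 -m creep '[[-0.01,0,0,4,0.07,-0.35,100],[0,0,0,4,0,0,100],[0,0,0,4,0,0,100],[0,0,0,2,0,0,100],[0,0,0,1,0,0,100],[0,0,0,0.3,0,0,100],[0,0,0,0,0,0,50],[0,0,0,0,0,0,0]]' 25
python3 -m creep '[[0,0,0,0,0,0,0],[0,0,0,0,0,0,0],[0,0,0,0,0,0,0],[0,0,0,0,0,0,0],[0,0,0,0,0,0,0],[0,0,0,0,0,0,0],[0,0,0,0,0,0,0],[0,0,0,0,0,0,0]]'
python3 -m creep '[[0,0,0,0,0,0,0],[0,0,0,0,0,0,0]]'
python3 - <<'E'
from h import *
o=np.array([.631,.001]);a=np.radians(-.3); R=np.array([[np.cos(a),-np.sin(a)],[np.sin(a),np.cos(a)]])
t=o+R@[-.034,-.03]; print(t); plan(*t,.008,179.7)
E
```

```text
time_s: 26.45
tcp_pos: [0.5182, -0.3765, 0.0066]
eef_rot: [167.0, 89.9, -24.0]
contact_force: [0.0, 0.2, 0.6]
gripper_width: 0.077
time_s: 27.25
tcp_pos: [0.517, -0.3763, 0.005]
eef_rot: [-9.4, 90.0, 159.5]
contact_force: [0.0, -0.6, -0.2]
gripper_width: 0.0238
time_s: 27.45
tcp_pos: [0.5171, -0.3763, 0.005]
eef_rot: [-2.7, 90.0, 166.3]
contact_force: [0.4, -0.3, -0.1]
gripper_width: 0.0236
[ 0.59684339 -0.02882157]
at [ 0.5171 -0.3763  0.005 ] th 169.0 t 27.4 w 0.0236 tilt [-0.  0. -1.] | rx -0.188 shift [ -0.3  -34.79  -7.79]
```

```bash
python3 -m creep '[[0,0,0,-1,0,0,0],[0,0,0,-3,0,0,0],[0,0,0,-4,0,0,0],[0,0,0,-4,0,0,0],[-0.094,0,0,-3,0,0,0],[-0.094,0,0,0,0,0,0],[0,0,0,0,-3.5,-0.79,0],[0,0,0,0,-3.5,-0.8,0]]'
python3 -m creep '[[0,0,0,0,-4,-0.9,0],[0,0,0,0,-4,-0.9,0],[0,0,0,0,-4,-0.9,0],[0,0,0,0,-4,-0.9,0],[0,0,0,0,-4,-0.9,0],[0,0,0,0,-4,-0.9,0],[0,0,0,0,-3.8,-0.8,0],[0,0,0,0,0,0,0]]'
python3 -m creep '[[0,0,0,0,0,0,0],[0,0,0,0,0,0,0]]'
python3 - <<'E'
from h import *
p,d=r.capture("wrist"); cv2.imwrite("pics/w7.png",p)
plan(.5968,-.0288,.0085,179.7)
E
```

```text
time_s: 28.25
tcp_pos: [0.5332, -0.3063, 0.1561]
eef_rot: [171.5, 89.9, -8.9]
contact_force: [0.3, -0.2, -0.8]
gripper_width: 0.0235
time_s: 29.05
tcp_pos: [0.5978, -0.0248, 0.1559]
eef_rot: [-160.3, 89.9, 19.7]
contact_force: [-0.6, -0.4, -0.0]
gripper_width: 0.0237
time_s: 29.25
tcp_pos: [0.5965, -0.0291, 0.1554]
eef_rot: [-164.1, 90.0, 15.6]
contact_force: [1.0, -0.3, -0.0]
gripper_width: 0.0236
at [ 0.5964 -0.0295  0.1554] th 179.7 t 29.3 w 0.0235 tilt [ 0. -0. -1.] | rx -0.000 shift [14.69 -0.07 -0.04]
```

View pics/w7.png

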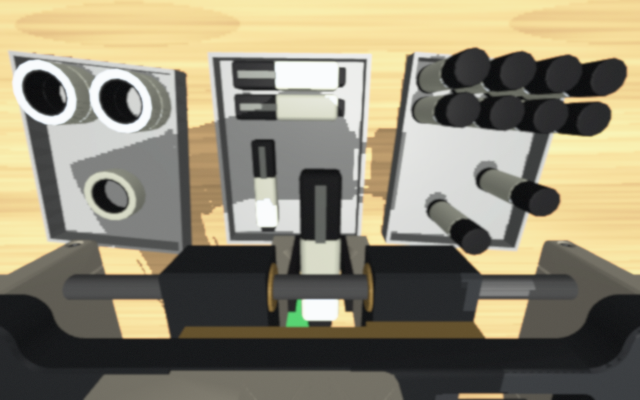

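Highlighter 1 lies in the tray at (263,185), and highlighter 2 is level at (320,245) over the free right side. The glue sticks are out of the way. I'll lower and release.

```bash
python3 -m creep '[[0,0,0,4,0,0,0],[0,0,0,4,0,0,0],[0,0,0,4,0,0,0],[0,0,0,1.5,0,0,0],[0,0,0,0.7,0,0,0],[0,0,0,0.5,0,0,0],[0,0,0,0,0,0,0],[0,0,0,0,0,0,0]]'
python3 -m creep '[[0,0,0,0,0,0,36],[0,0,0,0,0,0,36],[0,0,0,0,0,0,36],[0,0,0,-0.5,0,0,36],[0,0,0,-2,0,0,36],[0,0,0,-4,0,0,36],[0,0,0,-4,0,0,100],[0,0,0,-4.5,0,0,100]]'
python3 -m creep '[[0,0,0,-4,0,0,100],[0,0,0,-4,0,0,100],[0,0,0,-1,0,0,100],[0,0,0,0,0,4,100],[0,0,0,0,0,4,100],[0,0,0,0,0,0,100],[0,0,0,0,0,0,100]]'
python3 - <<'E'
from h import *
p,d=r.capture("side"); cv2.imwrite("pics/s8.png",p)
w=cloud("side",d)
p,d=r.capture("wrist"); cv2.imwrite("pics/w8.png",p)
print(r.get_state()["tcp_pos"],r.get_state()["time_s"])
tr={"tray_highlighters":(.631,.001,-.3),"tray_glue":(.626,-.185,-2.9),"tray_tape":(.627,.1945,-6.4)}
for cam in("side","wrist","top"):
    if cam!="side": w=cloud(cam)
    else: w=cloud(cam)
    for q,t in(("highlighter_1","tray_highlighters"),("glue_1","tray_glue"),("tape_roll","tray_tape"),("stapler",None),("clip_box",None)):
        for m in r.masks_of(q,cam):
            if m["score"]<.4: continue
            P=w[m["pixels"]];P=P[~np.isnan(P[:,2])]
            if len(P)<20: continue
            zt=np.percentile(P[:,2],90); S=P[abs(P[:,2]-zt)<.006]
            c=np.median(S,0)
            s=""
            if t:
                x,y,a=tr[t];a=np.radians(a);v=c[:2]-[x,y]; s=np.round([v@[np.cos(a),np.sin(a)]*1000,v@[-np.sin(a),np.cos(a)]*1000])
            print(cam,q,round(m["score"],2),np.round(c,3),s)
E
```

```text
time_s: 30.1
tcp_pos: [0.5977, -0.029, 0.0093]
eef_rot: [-168.1, 89.9, 11.6]
contact_force: [-0.4, -0.6, -0.1]
gripper_width: 0.0235
time_s: 30.9
tcp_pos: [0.596, -0.0288, 0.1594]
eef_rot: [10.9, 89.9, -169.4]
contact_force: [1.2, 0.5, -0.4]
gripper_width: 0.042
time_s: 31.6
tcp_pos: [0.5161, -0.0283, 0.2488]
eef_rot: [-162.5, 89.9, 17.3]
contact_force: [-0.2, 0.5, 0.4]
gripper_width: 0.0871
[ 0.51711429 -0.02821459  0.24824398] 31.7
side highlighter_1 0.82 [0.599 0.033 0.021] [-33.  32.]
side highlighter_1 0.66 [ 0.596 -0.027  0.021] [-35. -28.]
side glue_1 0.89 [ 0.603 -0.214  0.091] [-21. -31.]
side glue_1 0.71 [ 0.567 -0.164  0.09 ] [-60.  18.]
side tape_roll 0.71 [0.69  0.199 0.042] [62. 11.]
side tape_roll 0.66 [0.588 0.202 0.023] [-39.   3.]
side stapler 0.97 [0.438 0.274 0.04 ] 
side clip_box 0.68 [0.431 0.012 0.033] 
wrist highlighter_1 0.68 [ 0.6   -0.028  0.02 ] [-31. -29.]
wrist highlighter_1 0.66 [0.603 0.031 0.02 ] [-28.  30.]
wrist glue_1 0.85 [ 0.569 -0.165  0.09 ] [-58.  17.]
wrist glue_1 0.7 [ 0.605 -0.215  0.09 ] [-19. -31.]
wrist tape_roll 0.93 [0.593 0.198 0.023] [-34.  -0.]
wrist stapler 0.78 [0.451 0.269 0.039] 
wrist clip_box 0.75 [0.451 0.269 0.039] 
wrist clip_box 0.63 [0.434 0.009 0.032] 
wrist clip_box 0.61 [ 0.605 -0.216  0.09 ] 
top glue_1 0.52 [ 0.569 -0.17   0.089] [-57.  13.]
top glue_1 0.44 [ 0.606 -0.217  0.089] [-18. -33.]
top clip_box 0.68 [0.433 0.01  0.031]
```

View pics/s8.png

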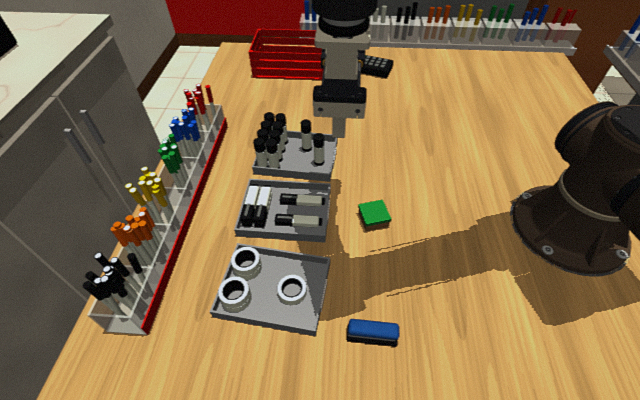

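View pics/w8.png

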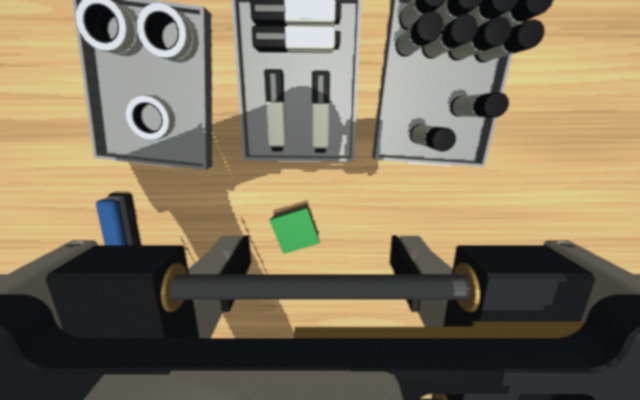

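All five articles are in the right trays: highlighters at (275,110) and (320,110), tape at (150,117), glue sticks at (433,137) and (480,105) in the wrist view. The stapler and clip box haven't moved, and the gripper is empty and well clear, so I'm handing the job in.

```bash
python3 -c "
from plant import r
print(r.close_job())"
```

```text
the job is handed in; nothing more can be done
None
```

I put all five articles back in their own trays and handed the job in after about 32 s of robot time, within the 131 s limit. No verdict is reported at hand-in.

**Positions:** In the last side and wrist camera checks, each article was inside the empty part of its tray. Tray-frame positions in mm, from the wrist camera:

| Article | x | y |
|---|---|---|
| Highlighters | −31 and −28 | −29 and +30 |
| Glue sticks | −58 and −19 | +17 and −31 |
| Tape roll | −34 | 0 |

**Heights:** The tops were at 20, 90 and 23 mm, which fits each article standing or lying on the bare tray floor.

**Bystanders:** The stapler and clip box were within about 1 mm of their starting positions in the side view. The gripper was empty, with its TCP about 0.25 m above the counter.

**Checks that disagreed or fell short:**
- The wrist camera put the stapler about 17 mm from the side reading, because the gripper partly hid it. The side view, with the stapler unobstructed, showed no movement.
- The last top-camera check did not report the highlighters, tape roll or stapler with a high enough score to count. The clip box and glue sticks agreed there.
- I let the tape roll go about 3 mm above the tray floor. It settled flat.

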